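Shut off a bench gas station and loosen its left-hand outlet cap

ROBOT

A 6-joint arm with a two-finger parallel gripper is mounted at the origin on the work surface. World frame = base frame: x ahead of the robot, y to its left, z up, the work surface at z = 0. Lengths are in mm, angles in degrees, forces in N, time in s.
With the tool pointing down it reaches from about 300 to 850 mm from the base axis. Payload 4.2 kg.
Tool frame: the origin (TCP) lies midway between the tips of the shut fingers; the grasp point (between the pads) lies 19 mm behind it (env.grasp_offset is the distance from the TCP to the grasp point, in mm); z points along the fingers, y is the line along which they close (so a half turn about z gives the same grasp; the last joint's range is limited). The gripper opens to 91 mm and grips with 3 to 60 N. Pads are 32 mm wide; open, the fingers measure 118 mm over their backs; the gripper's body (76 mm by 178 mm) begins 60 mm behind the grasp point.
Start: joints at [64.229, 18.312, 89.639, -0, 72.044, -1.146], TCP at [239.6, 522.719, 213.976] pointing down, gripper open.
Joint ranges: [-177.97, 177.97], [-48.28, 115.42], [12.27, 149.76], [-77.06, 257.06], [2.81, 150.46], [-146.56, 146.56]. Speed limits (degrees/s): [147.25, 147.25, 180, 180, 180, 180].

INTERFACE

Orientations are given as [roll, pitch, yaw] about the fixed x, y, z axes, in that order (R = Rz(yaw) Ry(pitch) Rx(roll)).
In Python, from workcell import env, optics gives the robot as it stands. The module is installed in compiled form; this text tells all that it offers.
- The arm moves only by the tool send_rows, never from a script. Its argument "targets" is a list that holds one entry, the list of rows, each a list of 7 numbers: the turn, a rotation vector about the world's x, y, z scaled (see below), then the shift along the world's x, y, z scaled (see below), then the closure, from -1 (fully open) to 1 (shut). In form: [[[rx, ry, rz, x, y, z, gripper], ...]]. A call has 1 to 12 rows; each row shifts and turns the commanded pose from where the row before left it; what a row does not reach is not made up. The controller multiplies each number of a shift by 0.2 m and each number of a turn by pi/2 rad. A row lasts 1/10 s, in which the tool goes at most 50 mm and 8.59 degrees, less where a joint would pass 70% of its speed; a pose out of reach is approached as far as the arm can. A call with a number of a shift or a turn outside -1 to 1 is refused whole. A call with a gripper value outside its range is refused whole. The fingers move at their own pace and stop on an object; "grip_force" is the grip in N (left out, the last holds). Time passes only in rows, so rows that do not move let the fingers close. It gives the time, the measured TCP pose, the force, the opening and the grip force at its end, in the units of the state.
- env.state(): the state, without advancing time (a new reading comes with each control period).
- optics.grab_frame(name): name is "side" or "top" or "wrist"; returns (picture, depth): 384x512x3 uint8, red, green, blue; 384x512 float32, mm along the optical axis (not along the pixel's ray), 0 where there is no reading.
- optics.camera_info(name): a dict with "camera_matrix" (3x3 intrinsics, pixels), "k1" (the pictures are not rectified: a ray, as slopes to the right and down, at radius r is drawn at 1 + k1 r^2 times it, then the intrinsics apply), "R" (3x3) and "t" (3): a world point X has camera coordinates R X + t; the wrist camera has in their place "mount" (4x4, takes a point from camera to tool coordinates, whose origin is the TCP and whose axes are the flange's). Camera axes: x right, y down, z forward; pixel columns grow to the right and rows downward; lengths in mm; the calibration is good to about 2 mm. A picture is of the moment at which its call begins: read the wrist's pose just before it. camera_info takes no time and is no camera call.
- env.job_done(): hands the job in; it is judged then, once.
Trained networks look in the newest picture that a camera, given by its name, has taken for a name from the list of things; names that differ only in an ending like _2 or _b are one class to them, and where a whole thing is asked for, a point or a joint stands for the part that bears it (a point fixed in the world has none). Each returns a list of dicts, best first, with "conf" (0 to 1); they miss things now and then, are a little off and sometimes report something else, mostly with a low value. They report only what shows in the picture. A call takes as long as a camera call.
- optics.silhouettes(camera, name): "mask" (384x512 bool, what is visible of it) and "at" ([column, row] in pixels, amid what is visible of it).
- optics.place_of(camera, name): "at" ([column, row] in pixels: a listed point, or the origin of a listed thing).
The state is a dict: "time_s": time; "qpos": joint angles; "qvel": joint speeds; "effort": joint torques, N m; "ee_pos": TCP position; "ee_rot": TCP orientation; "force": force on the tool from outside, world axes, zero at the start; "torque": the same for the moment, N m; "gripper_width": finger opening in mm; "gripper_force": force on a finger pad.
Only numpy, scipy, OpenCV 4.12 (cv2) and the standard library are available. Lean on these libraries where they do the work, as an engineer would, in place of code of your own. Each camera call takes 0.05 s, during which the arm holds its last target. There are 200 camera calls.

TASK

Two sloping gas stations stand on the bench; work on the fuel-gas one, whose winged outlet cap has notched wings. First shut its lever valve fully (a quarter turn clockwise, to its stop), then loosen the winged cap by half a turn or a little more: its thread is left-handed, so it comes loose clockwise and binds anticlockwise; feel which way it gives and do not force it tighter. Let go, with the valve still shut, and leave the other station and the things on the bench as they are.

Things in the scene. Friction and masses are not known exactly. Their poses are not given: they have to be found in the camera images.
- fuel_station: Fuel-gas station (notched cap wings), a fixed stand 220 mm deep, 140 mm wide. Its flat aluminium panel, 268 x 140 mm, slopes 28 degrees: low edge 40 mm high towards the robot, high edge 166 mm high. Cap and lever axes are square to the panel, so lean 28 degrees from vertical towards the robot. Origin: centre of the underside; x level, away from the robot, y to its left, z up.
- fuel_gauge (a point): Centre of the gauge on the fuel station's panel: 42 mm across, 22 mm high. On the panel's middle line, measured from the low edge up the slope, are the cap's axis at 60 mm and the lever's pivot at 170 mm; the gauge is at 112 mm, 44 mm left of that line. The inert station is laid out the same way.
- fuel_cap_grip (a point): Grip point of the fuel station's brass cap, on its axis, 60 mm above the panel. The wing is a bar 90 mm long, 16 mm thick, 42 to 75 mm above the panel, with four 9 mm wide, 10 mm deep notches in its top; below it a collar of 34 mm radius, top 32 mm above the panel. Axes turn with the cap: y along the bar (to the station's left at joint 0), x across it, z out of the panel.
- fuel_cap (a joint): Turn of the fuel cap, rad, growing clockwise as seen facing the panel (loosening; left-hand thread). 0 is tight (a stop), starts at 0 to 0.1, end stop 4.7. Clockwise it drags with about 0.15 N m (plus 0.15 N m per rad/s); its climb is too small to matter. Stays where it is left.
- fuel_seal (a joint): Squeeze of the springy seal under the fuel cap, rad: 0 at rest. If the cap is turned anticlockwise past tight, cap and seal wind on together and this goes negative, resisting with about 6 N m per rad; it springs back when let go.
- fuel_lever_post (a point): Grip post of the fuel station's shut-off lever: black, round, 18 mm across, square to the panel, 22 to 64 mm above it, 65 mm from the lever's pivot; this point is on its axis, 46 mm above the panel. The steel arm below is 22 mm wide, its top 24 mm above the panel. Axes turn with the lever: x from pivot to post, z out of the panel.
- fuel_lever (a joint): Turn of the fuel lever about its pivot, rad, growing clockwise as seen facing the panel: 0 open (points up the slope), 1.57 shut (points to the right as seen from the robot), a stop at each end. Starts at 0 to 0.3. Drags with about 0.08 N m and stays where it is left.
- inert_station: Inert-gas station, same stand and layout as the fuel one; its cap has plain smooth wings. To be left alone. Same origin and axes.
- inert_cap_end (a point): Point at one end of the inert station's plain winged cap (45 mm from its axis, 60 mm above the panel). To be left alone.
- inert_lever_post (a point): Grip post of the inert station's lever, same sizes as on the fuel station. To be left alone.
- spanner_mid (a point): Bystander, to be left alone: flat steel spanner 170 mm long lying on the bench between the two stations; point at its middle
- bottle_a_mid (a point): Bystander, to be left alone: clear glass bottle, 70 mm across, 140 mm tall, behind the stations; point at mid-height
- bottle_b_mid (a point): Bystander, to be left alone: brown glass bottle, 70 mm across, 140 mm tall, behind the stations; point at mid-height
- beaker_mid (a point): Bystander, to be left alone: glass beaker, 72 mm across, 90 mm tall, left of the stations; point at mid-height
- slide_box_mid (a point): Bystander, to be left alone: low cardboard box 90 x 170 x 32 mm, right of the stations towards the robot; point at its centre
- dish_mid (a point): Bystander, to be left alone: lidded dish, 94 mm across, 24 mm tall, on the left towards the robot; point at its centre
- jar_mid (a point): Bystander, to be left alone: jar, 70 mm across, 80 mm tall, right of the stations; point at mid-height

How it is judged (in metres and radians):
On the way, in this order (a step that is already met when the one before it is completed fails the run):
1. the fuel lever is shut (within 10 degrees of its stop) (value of joint fuel_lever above 1.4 rad), for 0.2 s.
2. the fuel cap has been loosened clockwise by about half a turn (2.7 rad or more from tight) (value of joint fuel_cap above 2.7 rad and value of joint fuel_lever above 1.4 rad), for 0.2 s.
At the end, for the whole second after the job is handed in: The fuel lever is shut (1.4 rad or more of 1.57), the fuel cap stands at 2.7 rad or more clockwise from tight and at rest, the inert station's cap and lever are within 15 mm and the seven loose things on the bench within 40 mm of where they began (all of step 2 and velocity of joint fuel_cap between -0.1 and 0.1 rad/s and distance of each of inert_cap_end, inert_lever_post from where it was at the start of the episode below 0.015 m and distance of each of spanner_mid, bottle_a_mid, bottle_b_mid, beaker_mid, slide_box_mid, dish_mid, jar_mid from where it was at the start of the episode below 0.04 m); the robot touches nothing.
It fails at once if the fuel cap is turned loose (past 0.35 rad) before its valve is shut (value of joint fuel_cap above 0.35 rad and value of joint fuel_lever below 1.3 rad).
It fails at once if the fuel cap is forced tighter (more than 0.15 rad anticlockwise past tight, about 0.9 N m) (value of joint fuel_seal below -0.15 rad).
It fails at once if the inert station's cap or lever is moved more than 15 mm (distance of any of inert_cap_end, inert_lever_post from where it was at the start of the episode above 0.015 m).
It fails at once if a loose thing on the bench is moved more than 40 mm (distance of any of spanner_mid, bottle_a_mid, bottle_b_mid, beaker_mid, slide_box_mid, dish_mid, jar_mid from where it was at the start of the episode above 0.04 m).
It also fails if it takes over 72 s, if anything falls off the work surface, if the arm or the gripper's body presses on something with over 40 N, if the wrist force passes 120 N, or if a joint passes its speed limit or range.

## Working session

There is one attempt and no reset: what is moved stays moved. The work goes in short steps, Python scripts to look and compute and a tool call to move; the robot and the scene stay as the last step left them, time stands still between calls to the robot, and variables do not carry over. Pictures are saved under pics/ and viewed, at most 10 in all, crops included, and the job is handed in when it is done.

Besides the shell and the picture viewer there is one more tool, called as name([rows], argument=value, ...), one row to a line, values as JSON. send_rows: Moves the arm, as the interface text tells. Its arguments: {"type":"object","properties":{"targets":{"type":"array"},"grip_force":{"type":"number"}},"required":["targets"]}

```bash
mkdir -p pics; cat > h.py <<'E'
import numpy as np, cv2
from scipy.spatial.transform import Rotation as Ro
from workcell import env, optics
def undist(ci,px):
    K=np.array(ci["camera_matrix"]);d=np.array([ci["k1"],0,0,0,0.])
    return cv2.undistortPoints(np.array(px,float).reshape(-1,1,2),K,d).reshape(-1,2)
def campose(name,ci,st=None):
    if "R" in ci:
        R=np.array(ci["R"]);t=np.array(ci["t"]);return R.T,-R.T@t
    st=st or env.state();T=np.array(ci["mount"]);Rt=Ro.from_euler('xyz',st["ee_rot"],degrees=True).as_matrix()
    return Rt@T[:3,:3],Rt@T[:3,3]+np.array(st["ee_pos"])
def world(name,px,depth,st=None):
    ci=optics.camera_info(name);R,c=campose(name,ci,st);s=undist(ci,px)
    out=[]
    for (u,v),p in zip(np.array(px,float).reshape(-1,2),s):
        w=depth[max(0,int(v)-1):int(v)+2,max(0,int(u)-1):int(u)+2];w=w[w>0]
        z=np.median(w) if len(w) else np.nan
        out.append(R@(np.array([p[0],p[1],1])*z)+c)
    return np.array(out)
def ray(name,px,st=None):
    ci=optics.camera_info(name);R,c=campose(name,ci,st);s=undist(ci,px)[0]
    return c,R@np.array([s[0],s[1],1])
E
python3 - <<'E'
from h import *
np.set_printoptions(precision=1,suppress=True)
print(env.state())
for n in ("top","side"):
    im,d=optics.grab_frame(n);cv2.imwrite(f"pics/{n}0.png",im[:,:,::-1])
    np.save(f"{n}0d.npy",d)
    for t in ("fuel_station","inert_station","fuel_cap_grip","fuel_lever_post","fuel_gauge","inert_cap_end","inert_lever_post"):
        print(n,t,[(round(r["conf"],2),np.round(r["at"]),world(n,r["at"],d)[0]) for r in optics.place_of(n,t)[:3]])
E
```

```text
{'time_s': 0.0, 'qpos': array([64.2, 18.3, 89.7, -0. , 72. , -1.1]), 'qvel': array([-0. ,  0. ,  0.1,  0. ,  0.1, -0.1]), 'effort': array([  0. , -41.2, -23.2,   0.1,   0. ,  -0. ]), 'ee_pos': array([239.4, 522.2, 213.1]), 'ee_rot': array([-179.9,   -0. ,  155.4]), 'force': array([-0.5, -0.6,  0.1]), 'torque': array([-0., -0.,  0.]), 'gripper_force': 0.0, 'gripper_width': 91.51768215871445}
top fuel_station [(0.7, array([196., 175.]), array([618. , 129.2, 203.5])), (0.68, array([204., 206.]), array([538.8, 121.1,  94.8]))]
top inert_station []
top fuel_cap_grip [(0.94, array([200., 230.]), array([467.8, 129.8, 119.6]))]
top fuel_lever_post [(0.57, array([195., 176.]), array([614.4, 132.3, 206.7]))]
top fuel_gauge [(0.96, array([180., 211.]), array([525.3, 188.7, 116.6])), (0.42, array([158., 271.]), array([344.8, 272.4,  24.3]))]
top inert_cap_end [(0.74, array([283., 221.]), array([ 490.5, -110.3,   54.1]))]
top inert_lever_post [(0.71, array([231., 126.]), array([767.5,  37.6, 135.9])), (0.68, array([307., 167.]), array([ 635.4, -170.2,  202.6]))]
side fuel_station [(0.66, array([222., 195.]), array([539.1, 128.6,  12.7]))]
side inert_station [(0.67, array([253., 251.]), array([ 534.5, -218.6,   84.1])), (0.45, array([310., 200.]), array([768.4, -77.3,  99.1]))]
side fuel_cap_grip [(0.63, array([201., 172.]), array([474.5, 144. , 114.3])), (0.5, array([214., 327.]), array([ 373.7, -391.8,   30.5])), (0.36, array([226., 221.]), array([ 481.9, -132.7,  134.8]))]
side fuel_lever_post [(0.76, array([242., 146.]), array([609.7, 124.3, 201.4]))]
side fuel_gauge [(0.9, array([213., 165.]), array([522.6, 172.9, 112.8])), (0.57, array([212., 324.]), array([ 369.6, -383. ,   32.2])), (0.46, array([227., 216.]), array([532.5,  35.9,  -1.4]))]
side inert_cap_end [(0.68, array([226., 221.]), array([ 481. , -132.7,  136.2]))]
side inert_lever_post []
```

```bash
python3 -c "
import cv2
a=cv2.imread('pics/top0.png')[80:300,100:360];cv2.imwrite('pics/top0c.png',cv2.resize(a,None,fx=2.7,fy=2.7,interpolation=2))"
```

```text
(no output)
```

View pics/top0c.png

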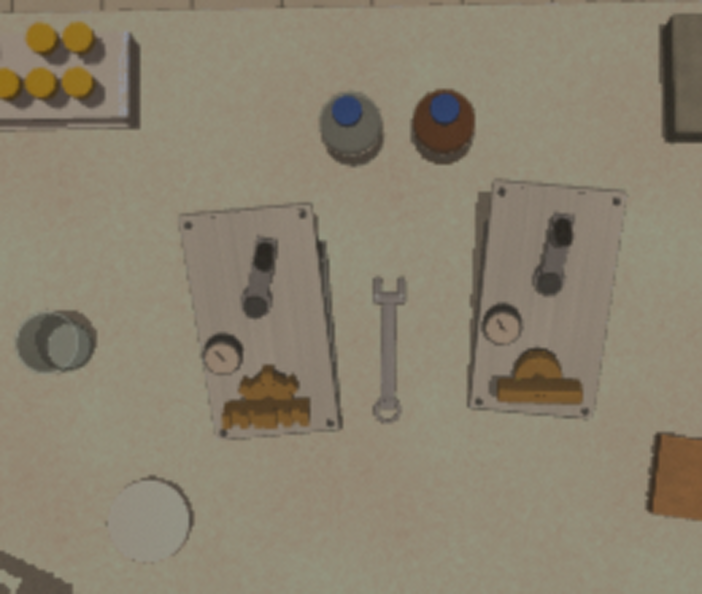

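View pics/side0.png

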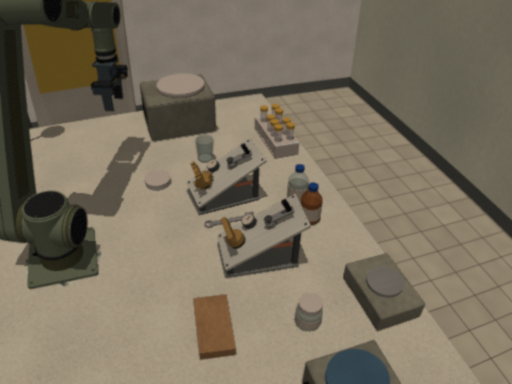

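The top view shows the fuel station at left: notched cap around (199,232) px, gauge (182,211), lever post (198,175), pivot (195,193). The inert station, with plain wings, is at right. The side view agrees. Next I fit the panel pose.

```bash
cat >> h.py <<'E'
def frame(o,yaw):  # panel frame: u up slope, v left, n out; origin mid of low edge
    c,s=np.cos(yaw),np.sin(yaw);a=np.radians(28)
    Z=Ro.from_euler('z',yaw).as_matrix()
    return Z@np.array([[np.cos(a),0,-np.sin(a)],[0,1,0],[np.sin(a),0,np.cos(a)]]), np.array(o,float)
E
python3 - <<'E'
from h import *
np.set_printoptions(precision=1,suppress=True)
d=np.load("top0d.npy")
cr=np.array([[180,215],[312,204],[341,430],[215,438]])/2.7+[100,80]  # hiL hiR loR loL
ci=optics.camera_info("top");R,c=campose("top",ci)
print("cam",c)
m=np.zeros(d.shape,np.uint8);cv2.fillPoly(m,[np.int32((cr-cr.mean(0))*.93+cr.mean(0))],1)
v,u=np.nonzero(m);ok=d[v,u]>0;px=np.c_[u,v][ok]
s=undist(ci,px);P=(R@(np.c_[s,np.ones(len(s))]*d[px[:,1],px[:,0]][:,None]).T).T+c
# robust plane with slope 28: unknown yaw, offset
best=None
for yaw in np.radians(np.arange(-15,16,.5)):
    n=np.array([-np.sin(np.radians(28))*np.cos(yaw),-np.sin(np.radians(28))*np.sin(yaw),np.cos(np.radians(28))])
    h=P@n
    for o in np.arange(h.min(),h.max(),1):
        k=(abs(h-o)<4).sum()
        if best is None or k>best[0]: best=(k,yaw,o,n)
k,yaw,o,n=best;print(k,len(P),np.degrees(yaw),o)
W=[]
for p in undist(ci,cr):
    r=R@np.array([*p,1]);W.append(c+r*(o-c@n)/(r@n))
W=np.array(W);print(W)
e=W[0]-W[3];e2=W[1]-W[2];l=W[3]-W[2];l2=W[0]-W[1]
for q in (e,e2):print("yaw up",np.degrees(np.arctan2(q[1],q[0])),np.linalg.norm(q))
for q in (l,l2):print("yaw l",np.degrees(np.arctan2(-q[0],q[1])),np.linalg.norm(q))
print("centre",W.mean(0))
E
```

```text
cam [ 473.1  -37.2 1411.8]
2407 3637 4.5 -174.32811558821066
[[666.8 217.4 165.1]
 [676.1  80.2 164.3]
 [439.1  61.7  37.9]
 [432.5 203.3  40.3]]
yaw up 3.4326573766387214 265.8796780495322
yaw up 4.475951003568603 269.28061827630563
yaw l 2.6744855455994285 141.79297656738447
yaw l 3.882280175325621 137.43759528005796
centre [553.6 140.6 101.9]
```

```bash
cat >> h.py <<'E'
O=np.array([435.6,133.0,40.0]);YAW=np.radians(3.7)
try:
    import json;_=json.load(open("fit.json"));O=np.array(_["O"]);YAW=_["yaw"]
except OSError: pass
F,_o=frame(O,YAW)
def pan(P): return (np.atleast_2d(P)-O)@F
def toolR(phi):
    y=F@[np.cos(np.radians(phi)),-np.sin(np.radians(phi)),0];z=-F[:,2];return np.c_[np.cross(y,z),y,z]
def plan(u,v,h,phi,N=None,st=None):
    "h = TCP height above panel; prints row numbers"
    st=st or env.state();p=O+F@[u,v,h];D=p-st["ee_pos"]
    R0=Ro.from_euler('xyz',st["ee_rot"],degrees=True)
    rv=(Ro.from_matrix(toolR(phi))*R0.inv()).as_rotvec()/(np.pi/2);D=D/200
    n=max(np.linalg.norm(D)/.25,np.linalg.norm(rv)/.0954)
    N=N or int(np.ceil(n));print("tgt",np.round(p,1),"n %.1f N %d row"%(n,N),[round(float(x),4) for x in np.r_[rv,D]/N])
E
python3 - <<'E'
from h import *
np.set_printoptions(precision=1,suppress=True)
print(pan([[614.4,132.3,206.7],[609.7,124.3,201.4],[467.8,129.8,119.6],[525.3,188.7,116.6]]))
# lever post top by ray at 64
d=np.load("top0d.npy")
for q in ([197,172.6],[195,176]):
    c,r=ray("top",[q]);n=F[:,2];print(pan(c+r*(64+O@n-c@n)/(r@n)))
print(optics.camera_info("wrist"))
plan(205,-5,150,-75)
print(O+F@[205,-5,110])
E
```

```text
[[235.8 -12.2  63.4]
 [228.7 -19.9  61.2]
 [ 65.6  -5.3  55.3]
 [118.2  49.8  23.9]]
[[245.3 -18.9  64. ]]
[[236.  -12.4  64. ]]
{'camera_matrix': array([[298.6,   0. , 259.3],
       [  0. , 298.6, 189.4],
       [  0. ,   0. ,   1. ]]), 'k1': -0.04767726714017436, 'mount': array([[   0. ,   -1. ,   -0.2,   67.2],
       [   1. ,    0. ,   -0. ,   -0.6],
       [   0. ,   -0.2,    1. , -170.7],
       [   0. ,    0. ,    0. ,    1. ]])}
tgt [546.3 135.1 268.7] n 9.9 N 10 row [-0.0016, -0.0311, 0.0145, 0.1533, -0.1938, 0.0273]
[565.  136.4 233.4]
```

send_rows([
  [[0, -0.031, 0.0145, 0.14, -0.176, 0.025, -1], [0, -0.031, 0.0145, 0.14, -0.176, 0.025, -1], [0, -0.031, 0.0145, 0.14, -0.176, 0.025, -1], [0, -0.031, 0.0145, 0.14, -0.176, 0.025, -1], [0, -0.031, 0.0145, 0.14, -0.176, 0.025, -1], [0, -0.031, 0.0145, 0.14, -0.176, 0.025, -1], [0, -0.031, 0.0145, 0.14, -0.176, 0.025, -1], [0, -0.031, 0.0145, 0.14, -0.176, 0.025, -1], [0, -0.031, 0.0145, 0.14, -0.176, 0.025, -1], [0, -0.031, 0.0145, 0.14, -0.176, 0.025, -1], [0, 0, 0, 0.13, -0.17, 0.025, -1], [0, 0, 0, 0, 0, 0, -1]],
])

```text
time_s: 2.0
ee_pos: [548.1, 132.7, 270.2]
ee_rot: [170.7, 26.5, 166.1]
force: [0.5, 0.9, -0.8]
gripper_width: 91.3
gripper_force: 0.0
```

```bash
python3 - <<'E'
from h import *
np.set_printoptions(precision=1,suppress=True)
import time
st=env.state()
if 1:
    st=env.state();print(st["ee_pos"],st["ee_rot"],st["qpos"],st["force"])
    im,d=optics.grab_frame("wrist");cv2.imwrite("pics/w1.png",im[:,:,::-1]);np.save("w1d.npy",d)
    for t in ("fuel_lever_post","fuel_gauge","fuel_cap_grip","fuel_station"):
        for r in optics.place_of("wrist",t)[:2]: print(t,round(r["conf"],2),np.round(r["at"]),pan(world("wrist",r["at"],d,st)))
E
```

```text
[548.1 132.7 270.2] [170.7  26.5 166.1] [ 14.8   2.4 107.5  -5.9  42.6 -60.1] [ 0.5  0.9 -0.8]
fuel_lever_post 0.85 [257. 219.] [[230.3 -14.8  63.2]]
fuel_gauge 0.76 [281.  81.] [[116.8  41.3  23.1]]
fuel_gauge 0.62 [130.  85.] [[  61.6 -130.9  -68.5]]
fuel_cap_grip 0.56 [215.  20.] [[64.3 -2.  74.7]]
fuel_station 0.69 [238.  70.] [[94.9  3.9 16.3]]
```

View pics/w1.png

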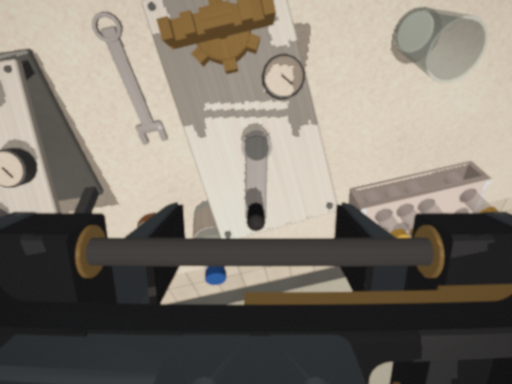

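The wrist view shows the lever pivot at (256,145), post top at (256,214), gauge at (283,77), cap bar from (160,30) to (274,10), and panel screws at (228,234), (330,205) and (150,6). Next I refine the panel frame.

```bash
python3 - <<'E'
from h import *
np.set_printoptions(precision=1,suppress=True)
st=env.state();d=np.load("w1d.npy");n=F[:,2]
# plane offset check on bare panel pixels
px=[[220,180],[285,160],[300,190],[200,150],[310,150],[230,210],[285,200]]
W=pan(world("wrist",px,d,st));print(W)
for nm,q,h in (("screwR",[228,234],0),("screwL",[330,205],0),("screwlo",[150,6],0),("pivot",[256,145],24),("post",[256,213],64),("gauge",[283,77],22),("barR",[160,32],75),("barL",[274,10],75)):
    c,r=ray("wrist",[q],st);h=h+np.median(W[:,2]);print(nm,pan(c+r*(h+O@n-c@n)/(r@n)))
E
```

```text
[[193.2 -41.4  -0.6]
 [190.6  33.    0.2]
 [227.6  41.   -0.1]
 [156.  -52.5  -0.3]
 [187.2  61.7   0.3]
 [229.2 -40.6  -0.5]
 [234.3  22.    0.1]]
screwR [[256.1 -51.   -0.1]]
screwL [[253.8  69.9  -0.1]]
screwlo [[  7.4 -57.5  -0.1]]
pivot [[164.7   7.2  23.9]]
post [[220.3  -8.6  63.9]]
gauge [[109.2  49.2  21.9]]
barR [[ 57.8 -40.2  74.9]]
barL [[65.6 47.8 74.9]]
```

```bash
python3 - <<'E'
from h import *
import json
np.set_printoptions(precision=1,suppress=True)
o2=O+F@[-1.5,2.5,0];y2=YAW+np.radians(1.5);json.dump({"O":list(o2),"yaw":y2},open("fit.json","w"))
F2,_=frame(o2,y2)
st=env.state();d=np.load("w1d.npy")
v,u=np.mgrid[0:240,140:345];px=np.c_[u.ravel(),v.ravel()];px=px[d[px[:,1],px[:,0]]>0]
ci=optics.camera_info("wrist");R,c=campose("wrist",ci,st);s=undist(ci,px)
P=(R@(np.c_[s,np.ones(len(s))]*d[px[:,1],px[:,0]][:,None]).T).T+c
Q=(P-o2)@F2
def seg(nm,h0,h1,u0,u1,v0,v1):
    k=(Q[:,2]>h0)&(Q[:,2]<h1)&(Q[:,0]>u0)&(Q[:,0]<u1)&(Q[:,1]>v0)&(Q[:,1]<v1);q=Q[k]
    print(nm,k.sum(),q.mean(0),q.min(0),q.max(0));return q
seg("post",60,68,200,260,-40,30);seg("hub",15,50,150,185,-30,30);seg("gauge",18,26,85,140,20,70)
b=seg("bar",71,80,20,100,-60,60)
e=np.linalg.svd(b[:,:2]-b[:,:2].mean(0))[2][0];print(e,np.degrees(np.arctan2(e[0],e[1])))
seg("panel",-8,8,10,260,-65,65)
E
```

```text
post 270 [230.  -18.3  63. ] [222.2 -27.   60. ] [239.   -9.8  65.2]
hub 809 [169.2   0.2  25.4] [152.9 -15.   15. ] [185.   16.4  31.9]
gauge 1506 [110.8  44.6  22.4] [90.1 24.2 18.2] [131.2  64.8  25.6]
bar 1794 [59.6 -1.7 74.9] [ 48.2 -43.9  71. ] [70.  46.2 77.2]
[-0.1 -1. ] -174.3005505540632
panel 19538 [147.9  -3.5  -0.2] [ 10. -65.  -3.] [260.  65.   8.]
```

```bash
python3 - <<'E'
from h import *
plan(230.5,-18.3,85,-73)
# pure delta to h=31
print(np.round(F@[0,0,-54]/200,4))
E
```

```text
tgt [598.7 132.  222.6] n 1.4 N 2 row [-0.0024, -0.0014, -0.0039, 0.1347, -0.0144, -0.1153]
[ 0.1262  0.0115 -0.2384]
```

send_rows([
  [[-0.0024, -0.0014, -0.0039, 0.1347, -0.0144, -0.1153, -1], [-0.0024, -0.0014, -0.0039, 0.1347, -0.0144, -0.1153, -1], [0, 0, 0, 0, 0, 0, -1], [0, 0, 0, 0.042, 0.004, -0.08, -1], [0, 0, 0, 0.042, 0.004, -0.08, -1], [0, 0, 0, 0.042, 0.004, -0.08, -1], [0, 0, 0, 0, 0, 0, -1], [0, 0, 0, 0, 0, 0, 1], [0, 0, 0, 0, 0, 0, 1], [0, 0, 0, 0, 0, 0, 1], [0, 0, 0, 0, 0, 0, 1], [0, 0, 0, 0, 0, 0, 1]],
], grip_force=12)

```text
time_s: 3.45
ee_pos: [624.7, 133.4, 175.4]
ee_rot: [171.1, 26.8, 166.0]
force: [-0.7, -0.7, 0.3]
gripper_width: 53.7
gripper_force: 0.0
```

```bash
python3 - <<'E'
from h import *
np.set_printoptions(precision=1,suppress=True)
st=env.state();print(st["time_s"],st["gripper_width"],st["gripper_force"],st["force"],st["qpos"],pan(st["ee_pos"]))
# arc from current post pos to lever 91 deg, 12 rows, tool turning too
p=pan(st["ee_pos"])[0][:2]-[169.5,0.2]; a0=np.degrees(np.arctan2(-p[1],p[0]));print(a0,np.hypot(*p))
N=12;A=np.linspace(a0,92,N+1);P=np.array([F@[65*np.cos(a),-65*np.sin(a),0] for a in np.radians(A)])
rv=-F[:,2]*np.radians(A[1]-A[0])/(np.pi/2)
for r in np.diff(P,axis=0)/200: print([*np.round(rv,4).tolist(),*np.round(r,3).tolist(),1],end=",")
E
```

```text
3.45 53.731910628493445 0.0 [-0.7 -0.7  0.3] [ 13.   13.9 108.2  -7.3  30.2 -59.7] [[231.3 -19.3  31.2]]
17.516818949572098 64.81382581392053
[0.0322, 0.0029, -0.0609, -0.008, -0.034, -0.006, 1],[0.0322, 0.0029, -0.0609, -0.011, -0.033, -0.007, 1],[0.0322, 0.0029, -0.0609, -0.014, -0.031, -0.009, 1],[0.0322, 0.0029, -0.0609, -0.017, -0.029, -0.01, 1],[0.0322, 0.0029, -0.0609, -0.02, -0.027, -0.012, 1],[0.0322, 0.0029, -0.0609, -0.022, -0.024, -0.013, 1],[0.0322, 0.0029, -0.0609, -0.025, -0.021, -0.014, 1],[0.0322, 0.0029, -0.0609, -0.026, -0.018, -0.015, 1],[0.0322, 0.0029, -0.0609, -0.028, -0.014, -0.016, 1],[0.0322, 0.0029, -0.0609, -0.029, -0.011, -0.016, 1],[0.0322, 0.0029, -0.0609, -0.03, -0.007, -0.016, 1],[0.0322, 0.0029, -0.0609, -0.031, -0.003, -0.017, 1],
```

send_rows([
  [[0, 0, 0, 0, 0, 0, 1], [0, 0, 0, 0, 0, 0, 1], [0, 0, 0, 0, 0, 0, 1], [0, 0, 0, 0, 0, 0, 1], [0, 0, 0, 0, 0, 0, 1], [0, 0, 0, 0, 0, 0, 1], [0, 0, 0, 0, 0, 0, 1]],
])

```text
time_s: 4.15
ee_pos: [624.8, 133.1, 174.8]
ee_rot: [171.2, 26.7, 166.0]
force: [1.4, -2.8, 0.5]
gripper_width: 17.5
gripper_force: 12.0
```

send_rows([
  [[0.0322, 0.0029, -0.0609, -0.008, -0.034, -0.006, 1], [0.0322, 0.0029, -0.0609, -0.011, -0.033, -0.007, 1], [0.0322, 0.0029, -0.0609, -0.014, -0.031, -0.009, 1], [0.0322, 0.0029, -0.0609, -0.017, -0.029, -0.01, 1], [0.0322, 0.0029, -0.0609, -0.02, -0.027, -0.012, 1], [0.0322, 0.0029, -0.0609, -0.022, -0.024, -0.013, 1]],
])

```text
time_s: 4.75
ee_pos: [607.9, 98.2, 164.5]
ee_rot: [156.3, 15.9, 127.2]
force: [3.4, 1.5, -1.3]
gripper_width: 17.7
gripper_force: 12.0
```

Gripped at 17.5 mm with low forces. I continue the arc to the stop.

send_rows([
  [[0.0322, 0.0029, -0.0609, -0.025, -0.021, -0.014, 1], [0.0322, 0.0029, -0.0609, -0.026, -0.018, -0.015, 1], [0.0322, 0.0029, -0.0609, -0.028, -0.014, -0.016, 1], [0.0322, 0.0029, -0.0609, -0.029, -0.011, -0.016, 1], [0.0322, 0.0029, -0.0609, -0.03, -0.007, -0.016, 1], [0.0322, 0.0029, -0.0609, -0.031, -0.003, -0.017, 1], [0, 0, 0, 0, 0, 0, 1], [0, 0, 0, 0, 0, 0, 1], [0, 0, 0, 0, 0, 0, 1]],
])

```text
time_s: 5.65
ee_pos: [576.5, 83.5, 147.4]
ee_rot: [151.5, -0.7, 93.8]
force: [7.9, -1.1, -1.0]
gripper_width: 17.5
gripper_force: 12.0
```

```bash
python3 - <<'E'
from h import *
np.set_printoptions(precision=1,suppress=True)
st=env.state();print(st["time_s"],st["gripper_width"],st["gripper_force"],st["force"]@F,st["qpos"],pan(st["ee_pos"]))
p=pan(st["ee_pos"])[0][:2]-[169.5,0.2]; print(np.degrees(np.arctan2(-p[1],p[0])),np.hypot(*p))
E
```

```text
5.65 17.491430032905235 11.99906811118126 [ 6.4 -1.8 -4.6] [  7.9  10.9 117.6  -3.5  23.1   7.1] [[171.8 -64.6  31.1]]
87.96001373387031 64.87564951558564
```

```bash
python3 - <<'E'
from h import *
r=env.state();u=F[:,2]
print("retract 70:",np.round(u*70/200,4))
s=dict(r);s["ee_pos"]=r["ee_pos"]+u*70
plan(60.5,0,101,8,N=4,st=s)
print("down 60:",np.round(-u*60/200,4))
E
```

```text
retract 70: [-0.1636 -0.0149  0.309 ]
tgt [440.1 136.  156.9] n 2.6 N 4 row [0.0085, 0.0022, -0.0156, -0.1296, 0.0693, -0.0654]
down 60: [ 0.1403  0.0128 -0.2649]
```

send_rows([
  [[0, 0, 0, 0, 0, 0, -1], [0, 0, 0, 0, 0, 0, -1], [0, 0, 0, 0, 0, 0, -1], [0, 0, 0, 0, 0, 0, -1], [0, 0, 0, -0.041, -0.0037, 0.077, -1], [0, 0, 0, -0.041, -0.0037, 0.077, -1], [0, 0, 0, -0.041, -0.0037, 0.077, -1], [0, 0, 0, -0.041, -0.0037, 0.077, -1], [0, 0, 0, 0, 0, 0, -1]],
])

```text
time_s: 6.55
ee_pos: [540.0, 80.2, 208.4]
ee_rot: [151.8, -0.7, 93.8]
force: [1.0, -0.0, -0.2]
gripper_width: 86.7
gripper_force: 0.0
```

send_rows([
  [[0.0085, 0.0022, -0.0156, -0.1296, 0.0693, -0.0654, -1], [0.0085, 0.0022, -0.0156, -0.1296, 0.0693, -0.0654, -1], [0.0085, 0.0022, -0.0156, -0.1296, 0.0693, -0.0654, -1], [0.0085, 0.0022, -0.0156, -0.1296, 0.0693, -0.0654, -1], [0, 0, 0, 0, 0, 0, -1], [0, 0, 0, 0, 0, 0, -1]],
])

```text
time_s: 7.15
ee_pos: [435.9, 135.9, 153.5]
ee_rot: [152.8, -3.7, 88.2]
force: [-0.4, -0.1, 1.2]
gripper_width: 91.2
gripper_force: 0.0
```

```bash
python3 - <<'E'
from h import *
np.set_printoptions(precision=1,suppress=True)
st=env.state();print(st["gripper_width"],st["qpos"],pan(st["ee_pos"]))
im,d=optics.grab_frame("wrist");cv2.imwrite("pics/w2.png",im[:,:,::-1])
im,d=optics.grab_frame("top")
c=cv2.resize(im[150:250,160:250,::-1],None,fx=5,fy=5,interpolation=2);cv2.imwrite("pics/t2.png",c)
plan(60.5,0,101,8,N=1)
v,u=np.mgrid[150:250,160:250];px=np.c_[u.ravel(),v.ravel()]
ci=optics.camera_info("top");R,cc=campose("top",ci);s=undist(ci,px)
Q=pan((R@(np.c_[s,np.ones(len(s))]*d[px[:,1],px[:,0]][:,None]).T).T+cc)
k=(Q[:,2]>50)&(Q[:,2]<70)&(Q[:,0]>150)&(Q[:,0]<250)&(abs(Q[:,1])<90);print(k.sum(),Q[k].mean(0))
E
```

```text
91.24639685244469 [ 21.2  -0.3 129.  -16.8  25.7  37.3] [[ 55.3   0.4 100. ]]
tgt [440.1 136.  156.9] n 0.1 N 1 row [-0.0001, -0.0052, -0.0004, 0.0141, 0.0014, 0.0122]
40 [172.5 -69.   61.1]
```

View pics/t2.png

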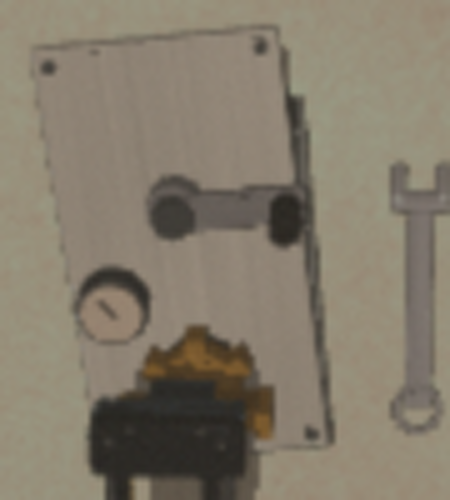

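View pics/w2.png

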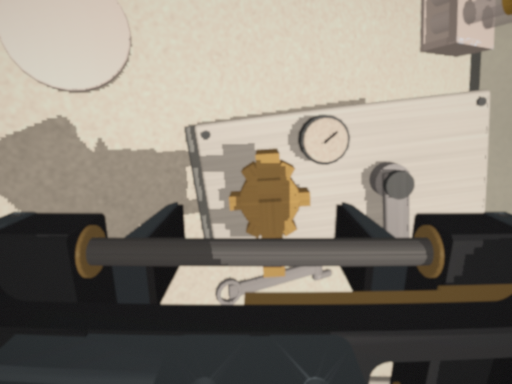

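Lever is shut (post at right angles) and the cap sits between the fingers. Now I centre, descend and grip.

send_rows([
  [[0, -0.005, 0, 0.014, 0.0014, 0.012, -1], [0, 0, 0, 0.035, 0.0032, -0.066, -1], [0, 0, 0, 0.035, 0.0032, -0.066, -1], [0, 0, 0, 0.035, 0.0032, -0.066, -1], [0, 0, 0, 0.035, 0.0032, -0.066, -1], [0, 0, 0, 0, 0, 0, -1], [0, 0, 0, 0, 0, 0, 1], [0, 0, 0, 0, 0, 0, 1], [0, 0, 0, 0, 0, 0, 1], [0, 0, 0, 0, 0, 0, 1], [0, 0, 0, 0, 0, 0, 1], [0, 0, 0, 0, 0, 0, 1]],
], grip_force=25)

```text
time_s: 8.45
ee_pos: [466.8, 138.3, 103.8]
ee_rot: [152.3, -3.7, 88.2]
force: [-0.1, 0.1, -0.5]
gripper_width: 46.0
gripper_force: 0.0
```

send_rows([
  [[0, 0, 0, 0, 0, 0, 1], [0, 0, 0, 0, 0, 0, 1], [0, 0, 0, 0, 0, 0, 1], [0, 0, 0, 0, 0, 0, 1], [0, 0, 0, 0, 0, 0, 1], [0, 0, 0, 0, 0, 0, 1]],
])

```text
time_s: 9.05
ee_pos: [469.5, 139.1, 105.4]
ee_rot: [152.0, -3.8, 88.3]
force: [5.9, -2.7, 0.9]
gripper_width: 16.0
gripper_force: 24.9
```

```bash
python3 - <<'E'
from h import *
np.set_printoptions(precision=2,suppress=True)
st=env.state();print(st["time_s"],st["gripper_width"],st["force"]@F,st["torque"]@F,st["qpos"],pan(st["ee_pos"]))
plan(60.5,0,41,8,N=1)
print("rv 7.5deg",-F[:,2]*7.5/90)
E
```

```text
9.05 16.0436102445856 [ 5.37 -3.26 -1.83] [-0.53 -0.8   0.19] [ 19.77   7.2  130.69 -25.09  16.08  45.01] [[62.5   0.47 41.68]]
tgt [468.1 138.5 103.9] n 0.0 N 1 row [-0.0006, 0.0025, -0.0015, -0.007, -0.003, -0.0077]
rv 7.5deg [ 0.04  0.   -0.07]
```

send_rows([
  [[0.039, 0.0035, -0.0736, 0, 0, 0, 1], [0.039, 0.0035, -0.0736, 0, 0, 0, 1], [0.039, 0.0035, -0.0736, 0, 0, 0, 1], [0.039, 0.0035, -0.0736, 0, 0, 0, 1]],
])

```text
time_s: 9.45
ee_pos: [470.6, 138.8, 106.1]
ee_rot: [157.0, -17.1, 60.6]
force: [10.7, -8.1, 0.9]
gripper_width: 15.7
gripper_force: 25.0
```

```bash
python3 - <<'E'
from h import *
np.set_printoptions(precision=2,suppress=True)
st=env.state();print(st["time_s"],st["gripper_width"],st["force"]@F,st["torque"]@F,st["qpos"],pan(st["ee_pos"]))
E
```

```text
9.45 15.682419175611178 [ 9.17 -9.   -3.91] [-1.82 -1.63  0.41] [ 19.68   7.19 130.64 -25.11  15.99  75.17] [[63.73  0.12 41.76]]
```

It gives clockwise. I continue.

send_rows([
  [[0.039, 0.0035, -0.0736, 0.004, -0.004, 0.002, 1], [0.039, 0.0035, -0.0736, 0, 0, 0, 1], [0.039, 0.0035, -0.0736, 0, 0, 0, 1], [0.039, 0.0035, -0.0736, 0, 0, 0, 1], [0.039, 0.0035, -0.0736, 0, 0, 0, 1], [0.039, 0.0035, -0.0736, 0, 0, 0, 1], [0.039, 0.0035, -0.0736, 0, 0, 0, 1], [0.039, 0.0035, -0.0736, 0, 0, 0, 1], [0, 0, 0, 0, 0, 0, 1], [0, 0, 0, 0, 0, 0, 1]],
])

```text
time_s: 10.45
ee_pos: [470.7, 136.4, 106.1]
ee_rot: [-175.8, -28.0, -3.8]
force: [10.5, -12.9, 3.3]
gripper_width: 16.0
gripper_force: 25.0
```

```bash
python3 - <<'E'
from h import *
np.set_printoptions(precision=2,suppress=True)
st=env.state();print(st["time_s"],st["gripper_width"],st["force"]@F,st["torque"]@F,st["qpos"],pan(st["ee_pos"]))
y=Ro.from_euler('xyz',st["ee_rot"],degrees=True).as_matrix()[:,1]@F
phi=np.degrees(np.arctan2(-y[1],y[0]));print("phi",phi)
print("up45",F[:,2]*45/200)
E
```

```text
10.45 16.048044141370745 [  9.81 -13.82  -1.42] [-2.94 -1.3  -0.06] [ 19.42   7.15 130.67 -25.06  16.05 134.73] [[63.58 -2.28 41.83]]
phi 97.95897767887324
up45 [-0.11 -0.01  0.2 ]
```

send_rows([
  [[0, 0, 0, 0, 0, 0, -1], [0, 0, 0, 0, 0, 0, -1], [0, 0, 0, 0, 0, 0, -1], [0, 0, 0, 0, 0, 0, -1], [0, 0, 0, 0, 0, 0, -1], [0, 0, 0, -0.039, -0.0035, 0.0736, -1], [0, 0, 0, -0.039, -0.0035, 0.0736, -1], [0, 0, 0, -0.039, -0.0035, 0.0736, -1], [0, 0, 0, 0, 0, 0, -1]],
])

```text
time_s: 11.35
ee_pos: [444.5, 135.8, 149.8]
ee_rot: [-175.6, -27.9, -3.9]
force: [0.5, 0.4, 0.3]
gripper_width: 84.9
gripper_force: 0.0
```

send_rows([
  [[-0.0425, -0.0039, 0.0803, 0, 0, 0, -1], [-0.0425, -0.0039, 0.0803, 0, 0, 0, -1], [-0.0425, -0.0039, 0.0803, 0, 0, 0, -1], [-0.0425, -0.0039, 0.0803, 0, 0, 0, -1], [-0.0425, -0.0039, 0.0803, 0, 0, 0, -1], [-0.0425, -0.0039, 0.0803, 0, 0, 0, -1], [-0.0425, -0.0039, 0.0803, 0, 0, 0, -1], [-0.0425, -0.0039, 0.0803, 0, 0, 0, -1], [-0.0425, -0.0039, 0.0803, 0, 0, 0, -1], [-0.0425, -0.0039, 0.0803, 0, 0, 0, -1], [-0.0425, -0.0039, 0.0803, 0, 0, 0, -1]],
])

```text
time_s: 12.45
ee_pos: [444.1, 135.4, 147.1]
ee_rot: [152.4, -3.6, 88.5]
force: [0.1, -0.1, 0.3]
gripper_width: 91.0
gripper_force: 0.0
```

send_rows([
  [[-0.0425, -0.0039, 0.0803, 0, 0, 0, -1], [-0.0425, -0.0039, 0.0803, 0, 0, 0, -1], [-0.0425, -0.0039, 0.0803, 0, 0, 0, -1], [-0.0425, -0.0039, 0.0803, 0, 0, 0, -1], [-0.0425, -0.0039, 0.0803, 0, 0, 0, -1], [-0.0425, -0.0039, 0.0803, 0, 0, 0, -1], [-0.0425, -0.0039, 0.0803, 0, 0, 0, -1], [-0.0425, -0.0039, 0.0803, 0, 0, 0, -1], [-0.0425, -0.0039, 0.0803, 0, 0, 0, -1], [-0.0425, -0.0039, 0.0803, 0, 0, 0, -1], [-0.0425, -0.0039, 0.0803, 0, 0, 0, -1], [0, 0, 0, 0, 0, 0, -1]],
])

```text
time_s: 13.65
ee_pos: [444.1, 135.3, 147.2]
ee_rot: [175.9, 27.6, 176.2]
force: [0.2, -0.1, 0.2]
gripper_width: 91.3
gripper_force: 0.0
```

```bash
python3 - <<'E'
from h import *
np.set_printoptions(precision=2,suppress=True)
st=env.state();print(st["time_s"],st["gripper_width"],st["force"]@F,st["qpos"],pan(st["ee_pos"]))
plan(62,-0.5,92,-81,N=1)
im,d=optics.grab_frame("wrist");cv2.imwrite("pics/w3.png",im[:,:,::-1])
E
```

```text
13.65 91.29707771593934 [ 0.28 -0.17  0.03] [ 20.77   0.93 129.2  -18.13  23.96 -51.57] [[59.42 -0.97 90.63]]
tgt [445.7 136.  149.6] n 0.1 N 1 row [0.0062, -0.001, -0.0101, 0.0079, 0.0031, 0.0121]
```

View pics/w3.png

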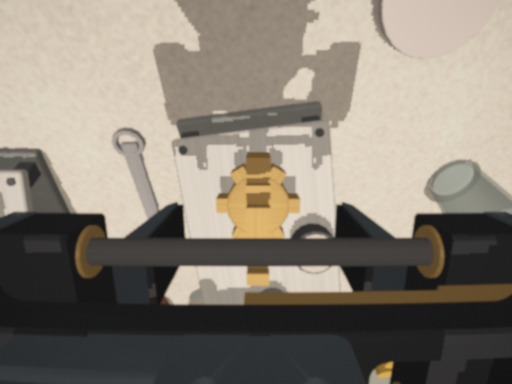

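The bar lies square between the fingers, at column 258. I descend and regrip.

send_rows([
  [[0, 0, 0, 0.008, 0.003, 0.01, -1], [0, 0, 0, 0.039, 0.0035, -0.0736, -1], [0, 0, 0, 0.039, 0.0035, -0.0736, -1], [0, 0, 0, 0.039, 0.0035, -0.0736, -1], [0, 0, 0, 0, 0, 0, 1], [0, 0, 0, 0, 0, 0, 1], [0, 0, 0, 0, 0, 0, 1], [0, 0, 0, 0, 0, 0, 1], [0, 0, 0, 0, 0, 0, 1], [0, 0, 0, 0, 0, 0, 1], [0, 0, 0, 0, 0, 0, 1]],
])

```text
time_s: 14.8
ee_pos: [469.2, 138.1, 106.2]
ee_rot: [175.8, 27.7, 176.2]
force: [0.5, 0.3, 0.4]
gripper_width: 37.9
gripper_force: 0.0
```

send_rows([
  [[0, 0, 0, 0, 0, 0, 1], [0, 0, 0, 0, 0, 0, 1], [0, 0, 0, 0, 0, 0, 1], [0, 0, 0, 0, 0, 0, 1], [0, 0, 0, 0, 0, 0, 1]],
])

```text
time_s: 15.3
ee_pos: [468.9, 136.5, 105.8]
ee_rot: [176.1, 27.6, 176.3]
force: [1.2, -7.5, 3.2]
gripper_width: 15.7
gripper_force: 24.9
```

send_rows([
  [[0.039, 0.0035, -0.0736, 0, 0, 0, 1], [0.039, 0.0035, -0.0736, 0, 0, 0, 1], [0.039, 0.0035, -0.0736, 0, 0, 0, 1], [0.039, 0.0035, -0.0736, 0, 0, 0, 1]],
])

```text
time_s: 15.7
ee_pos: [469.1, 136.6, 105.9]
ee_rot: [162.0, 21.7, 143.6]
force: [2.4, -7.2, 0.9]
gripper_width: 15.8
gripper_force: 24.9
```

```bash
cat > s.py <<'E'
from h import *
np.set_printoptions(precision=2,suppress=True)
st=env.state();print(st["time_s"],st["gripper_width"],st["force"]@F,st["torque"]@F,st["qpos"],pan(st["ee_pos"]))
y=Ro.from_euler('xyz',st["ee_rot"],degrees=True).as_matrix()[:,1]@F
print("phi",np.degrees(np.arctan2(-y[1],y[0])))
E
python3 s.py
```

```text
15.7 15.846693180451423 [ 1.98 -7.4  -0.07] [-1.72 -0.17  0.36] [ 19.56   7.13 130.47 -24.34  16.74 -15.7 ] [[62.1  -2.   42.36]]
phi -51.87373407933205
```

send_rows([
  [[0.039, 0.0035, -0.0736, 0, 0, 0, 1], [0.039, 0.0035, -0.0736, 0, 0, 0, 1], [0.039, 0.0035, -0.0736, 0, 0, 0, 1], [0.039, 0.0035, -0.0736, 0, 0, 0, 1], [0.039, 0.0035, -0.0736, 0, 0, 0, 1], [0.039, 0.0035, -0.0736, 0, 0, 0, 1], [0.039, 0.0035, -0.0736, 0, 0, 0, 1], [0, 0, 0, 0, 0, 0, 1], [0, 0, 0, 0, 0, 0, 1], [0, 0, 0, 0, 0, 0, 1], [0, 0, 0, 0, 0, 0, 1]],
])

```text
time_s: 16.8
ee_pos: [469.4, 136.9, 106.1]
ee_rot: [152.0, -0.1, 94.8]
force: [2.8, -7.5, 1.9]
gripper_width: 15.9
gripper_force: 25.0
```

```bash
python3 s.py
```

```text
16.8 15.93416700994399 [ 2.79 -7.68  0.64] [-1.63 -0.29  0.02] [ 19.52   7.12 130.5  -24.28  16.58  36.56] [[62.51 -1.76 42.39]]
phi 0.46224016878381047
```

send_rows([
  [[0, 0, 0, 0, 0, 0, -1], [0, 0, 0, 0, 0, 0, -1], [0, 0, 0, 0, 0, 0, -1], [0, 0, 0, 0, 0, 0, -1], [0, 0, 0, 0, 0, 0, -1], [0, 0, 0, -0.039, -0.0035, 0.0736, -1], [0, 0, 0, -0.039, -0.0035, 0.0736, -1], [0, 0, 0, -0.039, -0.0035, 0.0736, -1], [0, 0, 0, -0.05, -0.0035, 0.1, -1], [0, 0, 0, -0.15, 0, 0.15, -1], [0, 0, 0, -0.15, 0, 0.15, -1], [0, 0, 0, 0, 0, 0, -1]],
])

```text
time_s: 18.0
ee_pos: [375.2, 136.1, 234.2]
ee_rot: [151.6, -0.4, 94.9]
force: [1.4, 1.3, -0.3]
gripper_width: 90.9
gripper_force: 0.0
```

```bash
python3 - <<'E'
from h import *
np.set_printoptions(precision=1,suppress=True)
im,d=optics.grab_frame("wrist");cv2.imwrite("pics/w4.png",im[:,:,::-1])
print(env.state()["force"],env.state()["ee_pos"])
E
```

```text
[ 0.5  0.  -0.4] [375.7 135.9 232.3]
```

View pics/w4.png

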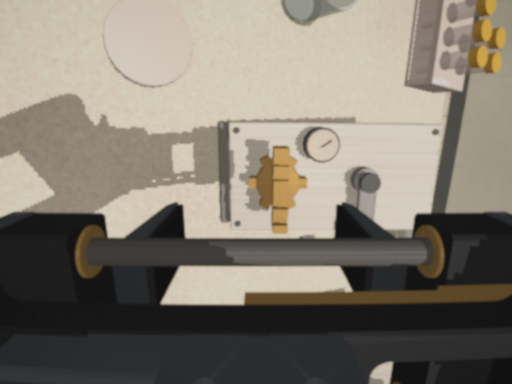

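The wrist view shows the bar at columns 275–288, square across the panel, so the cap has turned about 180°. The lever arm, from (366,180), points straight to the right (shut), and the gripper is clear of everything.

```bash
python3 -c "
from workcell import env
print(env.job_done())"
```

```text
the job is handed in; nothing more can be done
None
```

I shut the fuel lever to its stop, loosened the notched cap about half a turn clockwise (about 3.1 rad), let go with the valve still shut, and handed the job in at about 18 s; no verdict came back.

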